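Set the portion gauge on the counter

ROBOT

A 6-joint arm with a two-finger parallel gripper is mounted at the origin on a cart in front of the work surface, level with it; the furniture and walls round the work are solid. World frame = base frame: x ahead of the robot, y to its left, z up, the work surface at z = 0. Lengths are in mm, angles in rad, forces in N, time in s.
With the tool pointing down it reaches from about 350 to 975 mm from the base axis. Payload 7.1 kg.
Tool frame: the origin (TCP) lies on the front face of the gripper's body, between the roots of the fingers; the fingertips stand 80 mm ahead of it and the grasp point (between the pads) lies 61 mm ahead of it (ctrl.tcp_to_grasp is the distance from the TCP to the grasp point, in mm); z points along the fingers, y is the direction in which the jaws open and shut (so a half turn about z gives the same grasp; the last joint's range is limited). The gripper opens to 88 mm and grips with 3 to 60 N. Pads are 20 mm wide; open, the fingers measure 115 mm over their backs; the gripper's body (75 mm by 178 mm) begins 61 mm behind the grasp point.
Start: joints at [1.231, 0.423, 1.63, -0, 1.089, -0.019], TCP at [197.047, 593.109, 302.675] pointing down, gripper open.
Joint ranges: [-3, 3], [-0.9, 2.11], [0.09, 2.58], [-1.31, 4.45], [0.11, 2.69], [-2.54, 2.54]. Speed limits (rad/s): [2.39, 2.39, 3.01, 3.14, 3.14, 3.14].

INTERFACE

Orientations are given as a rotation vector (axis times angle).
In Python, from workcell import telemetry, get_image, ctrl gives the robot as it stands.
- The arm moves only by the tool send_rows, never from a script. Its argument "rows" is a list of rows, each a list of 5 numbers: the shift along the tool's x, y, z in m, then the turn about the tool's z in rad, then the opening, from -1 (shut) to 1 (fully open). A call has 1 to 5 rows; each row shifts and turns the commanded pose from where the row before left it, along the tool's axes as they then stand; what a row does not reach is not made up. A row lasts 1/10 s, in which the tool goes at most 50 mm and 8.59 degrees, less where a joint would pass 70% of its speed; a pose out of reach is approached as far as the arm can. A call with a gripper value outside its range is refused whole. The fingers move at their own pace and stop on an object; the grip force is fixed at half the most. Time passes only in rows, so rows that do not move let the fingers close. It gives the time, the measured TCP pose, the force and the opening at its end, in the units of the state.
- telemetry.get_obs(): the state, without advancing time (a new reading comes with each control period).
- get_image(name): name is "scene" or "top"; returns a dict with "color" (384x512x3 uint8, blue, green, red), "z_map" (384x512 float32, mm along the optical axis (not along the pixel's ray), 0 where there is no reading), "camera_matrix" (3x3 intrinsics, pixels), "k1" (the pictures are not rectified: a ray, as slopes to the right and down, at radius r is drawn at 1 + k1 r^2 times it, then the intrinsics apply), "rvec" (rotation vector, rad) and "tvec" (3), from world to camera coordinates, as OpenCV has them. Camera axes: x right, y down, z forward; pixel columns grow to the right and rows downward; lengths in mm; the calibration is good to about 2 mm. A picture is of the moment at which its call begins.
- ctrl.close_job(): hands the job in, once; it reports no verdict.
The state is a dict: "t": time; "qpos": joint angles; "qvel": joint speeds; "joint_torque": joint torques, N m; "ee_pos": TCP position; "orientation": TCP orientation; "ft_force": force on the tool from outside, world axes, zero at the start; "moment": the same for the moment, N m; "width": finger opening in mm.
Only numpy, scipy, OpenCV 4.12 (cv2) and the standard library are available. Lean on these libraries where they do the work, as an engineer would, in place of code of your own. Each camera call takes 0.05 s, during which the arm holds its last target.

TASK

Pick the tall roller out of the small-parts tray and fit it over the stud of the portion gauge so that it sits fully down, and let go of it. Then squeeze the gauge's grip head so that its lock button is pressed in, draw the telescoping arm out until its pointer stands opposite the marker clip on the scale, and finish while still holding the head there with the button pressed, because a spring pulls the arm back. Do not disturb the muffin, the espresso cup or the salt shaker.

Things in the scene. Friction and masses are not known exactly. Their poses are not given: they have to be found in the camera images.
- gauge_base: portion gauge, fixed: aluminium plate 290 x 90 x 8 mm; origin at the centre of its underside, z up. The arm comes out of its sleeve along plate +x. The scale runs along the -y edge, the lock button is on the +y side. A fixed keeper block stands at x = -4, y = +18 to +32, up to z = 30 mm; the sleeve ends at x = -35 and reaches z = 38 mm. The arm bar is 20 mm wide, its top at z = 30.
- gauge_arm (a joint): how far the arm is drawn out, 0 (retracted, locked) to 0.09 m, along the plate's +x axis. A spring pulls it back with 1.6 N at 0 and 3.4 N at 0.09. At the start the lock lets it move no more than about 2 mm.
- gauge_lock (a joint): travel of the lock button, 0 (out) to 0.007 m (fully in), pressed along the plate's -y against a spring of 2.5 N rising to 6 N. The arm is free once it is in by about 4.5 mm. The lock catches only in the retracted place: nothing but a hand keeps the arm out.
- head_grip (a point): point to grip: middle of the black upright grip head when squeezed, 66 mm above the counter, at plate x = -15 mm, y = 0 when retracted; moves with the arm. Head 30 mm long along the arm, top 85 mm above the counter, plain -y face 14 mm from this point. Grip from above, fingers closing along plate y, centred here, 20 N or more: the finger on the +y side pushes the button in.
- button_face (a point): middle of the outer face of the lock button's steel cap on the +y side of the grip head; the cap is 22 mm along the arm and 30 mm high (51 to 81 mm above the counter). The face is 21 mm from point head_grip when out (35 mm across head and cap) and 14 mm when fully in (28 mm across both).
- pointer_tip (a point): tip of the small steel pointer low on the head's -y side, over the scale strip's inner edge. Moves with the arm along the plate's x.
- marker: dark steel clip, 8 mm wide, fixed on the scale at the plate's -y edge, where the arm shall be set; axes as the plate's, x along the scale. Origin: middle of its inner edge; the pointer shall stand opposite it, at the same x along the plate (the clip lies 4 mm further out in y). That is with the arm drawn out 0.035 to 0.080 m.
- stud_foot (a point): foot of the upright stud on the arm's outer end, on the upper face of a round seat 32 mm across, 34 mm above the counter. The stud is 10 mm in diameter and 26 mm tall with a tapered tip; it stands 50 mm further along the plate's +x than the grip head's middle and moves with the arm.
- tray: open steel tray 170 x 150 mm, 30 mm high, walls and floor 4 mm, fixed; origin at the centre of its underside. It holds the four small parts below, one in each quarter.
- roller: the part wanted: tallest ring in the tray, aluminium tube 30 mm outer diameter, 16 mm bore right through, 42 mm tall, 80 g, standing upright (keep it this way up); origin at the centre of its lower end, z along the bore.
- spacer: other part in the tray: short ring 30 mm outer diameter, 14 mm tall; origin under its centre.
- wide_ring: other part in the tray: ring 42 mm outer diameter, 18 mm tall; origin under its centre.
- sachet: sugar sachet in the tray, 64 x 31 x 8 mm; origin under its centre.
- muffin: muffin in a paper case, 85 mm across, 73 mm tall, loose; leave it alone.
- espresso_cup: espresso cup, 60 x 87 mm, 56 mm tall, loose; leave it alone.
- salt_shaker: salt shaker, 44 mm across, 90 mm tall, loose; leave it alone.

How it is judged (in metres and radians):
On the way, in this order (a step that is already met when the one before it is completed fails the run):
1. the roller sits fully down on the stud and is let go, the arm still retracted (distance between roller and stud_foot below 0.006 m and angle between roller's own z axis and vertical below 0.1 rad and contact force between the fingers and roller below 0.1 N and value of joint gauge_arm below 0.006 m), for 0.2 s.
2. the fingers squeeze the lock button in (value of joint gauge_lock above 0.004 m and contact force between the fingers and gauge_lock above 1 N), for 0.1 s.
At the end, for the whole second after the job is handed in: The pointer stands within 4 mm of the middle of the marker clip along the scale and stays still (under 10 mm/s), held by the fingers, which press the lock button in by more than 4 mm with more than 1 N; the roller sits on the stud within 6 mm of the seat's centre and upright within 0.1 rad (all of step 2 and x of pointer_tip in the frame of marker between -0.004 and 0.004 m and velocity of joint gauge_arm between -0.01 and 0.01 m/s and distance between roller and stud_foot below 0.006 m and angle between roller's own z axis and vertical below 0.1 rad); the arm keeps its last pose, push and grip.
It fails at once if the muffin is moved more than 2 cm (distance of muffin from where it was at the start of the episode above 0.02 m).
It fails at once if the espresso cup is moved more than 2 cm (distance of espresso_cup from where it was at the start of the episode above 0.02 m).
It fails at once if the salt shaker is moved more than 2 cm (distance of salt_shaker from where it was at the start of the episode above 0.02 m).
It also fails if it takes over 58 s, if anything falls off the work surface, if the arm or the gripper's body presses on something with over 40 N, if the wrist force passes 120 N, or if a joint passes its speed limit or range.

## Working session

There is one attempt and no reset: what is moved stays moved. The work goes in short steps, Python scripts to look and compute and a tool call to move; the robot and the scene stay as the last step left them, time stands still between calls to the robot, and variables do not carry over. Pictures are saved under pics/ and viewed, and the job is handed in when it is done.

Besides the shell and the picture viewer there is one more tool, called by a JSON object that holds its "api" and its "payload". send_rows: Moves the arm, as the interface text tells. Its arguments: {"type":"object","properties":{"rows":{"type":"array"}},"required":["rows"]}

```bash
ls; mkdir -p pics
cat > h.py <<'E'
import numpy as np,cv2,pickle
from workcell import telemetry,get_image,ctrl
def grab(n,tag):
    im=get_image(n); cv2.imwrite(f'pics/{tag}.png',im['color']); pickle.dump(im,open(f'pics/{tag}.pkl','wb')); return im
def load(tag): return pickle.load(open(f'pics/{tag}.pkl','rb'))
def ray(im,u,v):
    K=np.array(im['camera_matrix']);k1=float(im['k1'])
    d=cv2.undistortPoints(np.array([[[u,v]]],float),K,np.array([k1,0,0,0,0.]))[0,0]
    R=cv2.Rodrigues(np.array(im['rvec'],float))[0];t=np.array(im['tvec'],float).ravel()
    return -R.T@t, R.T@np.array([d[0],d[1],1.0]),d,R,t
def onz(im,u,v,z):
    o,r,*_=ray(im,u,v); return o+r*(z-o[2])/r[2]
def dep(im,u,v):
    o,r,*_=ray(im,u,v); return o+r*im['z_map'][int(round(v)),int(round(u))]
def cloud(im):
    K=np.array(im['camera_matrix']);h,w=im['z_map'].shape
    uu,vv=np.meshgrid(np.arange(w),np.arange(h))
    p=np.stack([uu.ravel(),vv.ravel()],1).astype(float)[:,None]
    d=cv2.undistortPoints(p,K,np.array([float(im['k1']),0,0,0,0.]))[:,0]
    z=im['z_map'].ravel().astype(float)
    R=cv2.Rodrigues(np.array(im['rvec'],float))[0];t=np.array(im['tvec'],float).ravel()
    P=(np.c_[d*z[:,None],z]-t)@R
    P[z==0]=np.nan
    return P.reshape(h,w,3)
E
python3 - <<'E'
from h import *
for n in('scene','top'):
    im=grab(n,n+'0'); print(n,im['camera_matrix'],im['k1'],ray(im,256,192)[0],ray(im,256,192)[1])
print(telemetry.get_obs(),ctrl.tcp_to_grasp)
E
```

```text
pics
scene [[487.47866013   0.         257.58289961]
 [  0.         487.47866013 194.76917664]
 [  0.           0.           1.        ]] -0.1398622515883815 [  -7.54363494 1161.93098833  604.31212165] [ 0.43161666 -0.78104698 -0.45134852]
top [[480.40850457   0.         256.47872232]
 [  0.         480.40850457 195.96449068]
 [  0.           0.           1.        ]] 0.0005454895283686269 [ 376.32754782  234.19428831 1106.22639032] [ 0.14531615  0.02115103 -0.98919409]
{'t': 0.1, 'qpos': array([ 1.23098112e+00,  4.23758021e-01,  1.63061571e+00, -3.15642464e-05,
        1.08858781e+00, -1.90240891e-02]), 'qvel': array([ 9.25401507e-04, -2.50622502e-03, -2.79197673e-03, -8.96295861e-04,
        6.63209157e-05,  1.55640845e-03]), 'joint_torque': array([-2.11382226e-04, -5.45611167e+01, -2.74323535e+01,  6.44995132e-02,
        1.88088877e-02, -7.24660208e-05]), 'ee_pos': array([196.93797463, 592.74609519, 301.98251089]), 'orientation': array([-5.01682225e-01, -3.10105672e+00,  2.12341297e-03]), 'ft_force': array([0.01361452, 0.90092411, 0.98819346]), 'moment': array([ 0.01107426, -0.00952996, -0.03362831]), 'width': 87.93363288877588} 61.3
```

View pics/scene0.png

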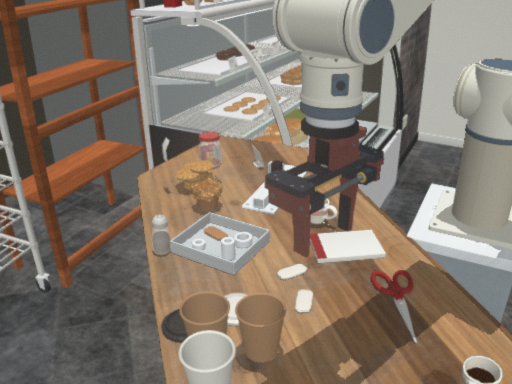

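View pics/top0.png

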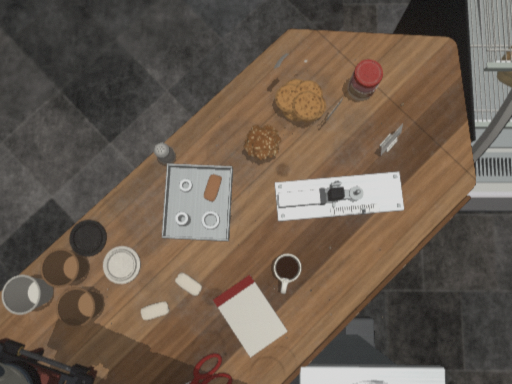

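The top view shows the tray at about (198,202) with the roller probably at (182,218), and the gauge plate at (340,196). The muffin is at (262,143), the salt shaker at (164,152) and the cup at (287,267). I'll zoom in next.

Run:
```python
from h import *
im=load('top0')
a=cv2.resize(im['color'][155:250,155:235],None,fx=6,fy=6,interpolation=cv2.INTER_CUBIC);cv2.imwrite('pics/tray_z.png',a)
a=cv2.resize(im['color'][165:225,270:410],None,fx=5.6,fy=5.6,interpolation=cv2.INTER_CUBIC);cv2.imwrite('pics/gauge_z.png',a)
P=cloud(im)
for n,(u,v) in dict(roller=(182,213),r2=(182,223),spacer=(181,185),wide=(203,220),floor=(195,200),plateL=(282,205),plateR=(395,190),head=(336,193),stud=(355,193),table=(250,230),muffin=(262,143),salt=(162,149)).items(): print(n,P[v,u].round(1))
```

```text
roller [484.6 421.3  45.6]
r2 [462.5 421.3  42.3]
spacer [551.8 429.9  19.8]
wide [471.2 377.4  21.1]
floor [518.9 398.9   5.9]
plateL [504.1 198.7  36.8]
plateR [542.4 -60.9  11.7]
head [524.5  84.7  85.3]
stud [531.1  35.8  40.3]
table [450.6 271.3  -3.2]
muffin [638.3 243.7  69. ]
salt [619.9 461.   88.9]
```

View pics/tray_z.png

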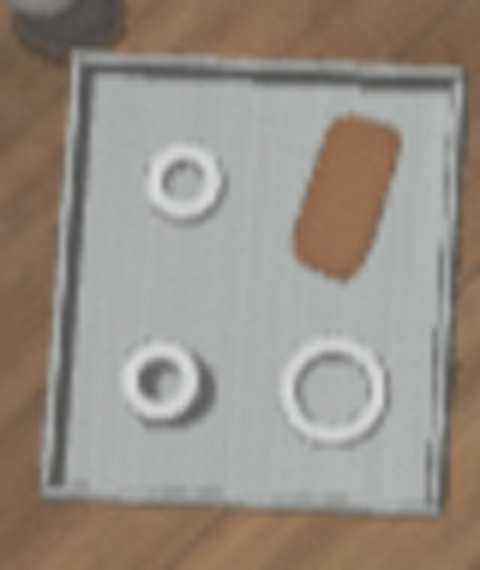

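View pics/gauge_z.png

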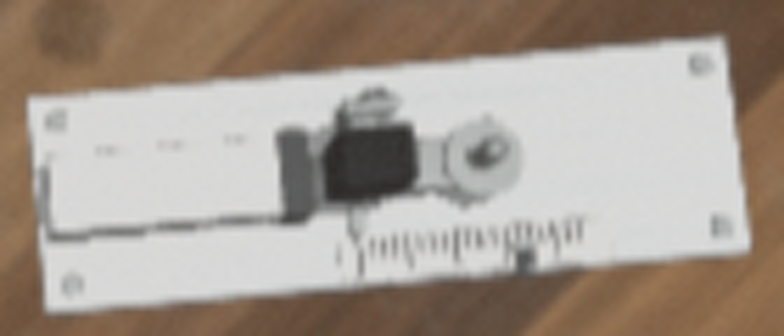

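Run:
```python
from h import *
im=load('top0');c=im['color'];g=cv2.cvtColor(c,cv2.COLOR_BGR2GRAY)
# plate
sub=((g>165)&(c.max(2).astype(int)-c.min(2)<30)).astype(np.uint8)
m=np.zeros_like(sub);m[165:225,270:410]=sub[165:225,270:410]
m=cv2.morphologyEx(m,cv2.MORPH_CLOSE,np.ones((7,7)))
cs,_=cv2.findContours(m,0,2);k=max(cs,key=cv2.contourArea)
r=cv2.minAreaRect(k);box=cv2.boxPoints(r);print(r)
W=np.array([onz(im,u,v,8) for u,v in box]);print(W.round(1),[np.linalg.norm(W[i]-W[i-1]).round(1) for i in range(4)])
ctr=W.mean(0);print('ctr',ctr)
# rings
for n,(x0,x1,y0,y1),z in(('roller',(173,191,208,228),46),('spacer',(177,194,175,194),18),('wide',(198,222,208,232),22)):
    mm=np.zeros_like(g);mm[y0:y1,x0:x1]=(g[y0:y1,x0:x1]>200)
    cs,_=cv2.findContours(mm,0,1);k=max(cs,key=cv2.contourArea)
    (u,v),(a,b),_=cv2.fitEllipse(k);o=onz(im,u,v,z);e=onz(im,u+(a+b)/4,v,z)
    print(n,u,v,a,b,o.round(1),'diam',2*np.linalg.norm(e-o))
```

```text
((338.9275207519531, 195.6842041015625), (38.66975402832031, 125.99211883544922), 84.92039489746094)
[[561.2 215.    8. ]
 [587.8 -74.9   8. ]
 [498.3 -79.5   8. ]
 [471.8 207.2   8. ]] [np.float64(89.7), np.float64(291.1), np.float64(89.6), np.float64(287.9)]
ctr [529.73793723  66.96964384   8.        ]
roller 181.09999084472656 217.84957885742188 10.42080020904541 10.854604721069336 [473.7 423.   46. ] diam 23.701616638127998
spacer 185.08624267578125 184.57171630859375 9.644530296325684 10.752683639526367 [553.1 420.8  18. ] diam 23.541940267377786
wide 209.6642608642578 219.42327880859375 14.66462516784668 15.194851875305176 [472.5 362.2  22. ] diam 33.92027728963159
```

```bash
cat > plate.py <<'E'
from h import *
def plate(im):
    c=im['color'];g=cv2.GaussianBlur(cv2.cvtColor(c,cv2.COLOR_BGR2GRAY),(3,3),0).astype(float)
    ctr=np.array([529.7,67.]);ax=np.array([.0919,-.9958]);ay=-np.array([ax[1],-ax[0]])
    ay=np.array([-ax[1],ax[0]])
    R=cv2.Rodrigues(np.array(im['rvec'],float))[0]
    def pix(P):return cv2.projectPoints(np.array(P,float).reshape(-1,1,3),np.array(im['rvec']),np.array(im['tvec']),im['camera_matrix'],np.array([float(im['k1']),0,0,0,0]))[0][:,0]
    out={}
    for n,s0,e,dirn in(('-y',np.linspace(-135,135,90),-45,0),('+y',np.linspace(-135,135,90),45,0),('-x',np.linspace(-38,38,30),-145,1),('+x',np.linspace(-38,38,30),145,1)):
        pts=[]
        for s in s0:
            offs=np.arange(-8,8.01,.25)
            q=[ctr+ax*s+ay*(e+o) if dirn==0 else ctr+ay*s+ax*(e+o) for o in offs]
            p=pix([[*x,8.] for x in q]).astype(np.float32)
            val=cv2.remap(g.astype(np.float32),p[:,0],p[:,1],1).ravel()
            gr=np.abs(np.gradient(val));gr[gr<gr.max()*.3]=0
            if gr.max()<1.5: continue
            i=(gr*offs).sum()/gr.sum();pts.append((s,i+e))
        pts=np.array(pts);b=np.median(pts[:,1]);pts=pts[abs(pts[:,1]-b)<2.5];f=np.polyfit(pts[:,0],pts[:,1],1)
        out[n]=(f,len(pts),np.std(pts[:,1]-np.polyval(f,pts[:,0])))
    return out,ctr,ax,ay,pix
if __name__=='__main__':
    for n,f in plate(load('top0'))[0].items(): print(n,f)
E
python3 plate.py
```

```text
-y (array([ 9.06890347e-04, -4.47797875e+01]), 89, np.float64(0.4090376619555741))
+y (array([-9.40774939e-06,  4.45275145e+01]), 90, np.float64(0.3574926958802014))
-x (array([ 9.55455460e-03, -1.44149354e+02]), 26, np.float64(1.0273659758998823))
+x (array([5.73996409e-03, 1.43803301e+02]), 30, np.float64(0.2981500453705774))
```

Run:
```python
from h import *
from plate import plate
im=load('top0');c=im['color'];g=cv2.cvtColor(c,cv2.COLOR_BGR2GRAY)
_,ctr,ax,ay,pix=plate(im)
def pl(u,v,z):
    w=onz(im,u,v,z)[:2]-ctr;return round(float(w@ax),1),round(float(w@ay),1)
Z=lambda x,y:(270+(x+.5)/5.6-.5,165+(y+.5)/5.6-.5)
print('head ctr z85',pl(*Z(370,160),85),'stud tip z60',pl(*Z(488,150),60),'seat z34',pl(*Z(482,160),34),'pointer z~12',pl(*Z(358,230),12),'marker',pl(*Z(525,258),8),pl(*Z(525,258),12))
for n,thr,(x0,x1,y0,y1) in(('marker',110,(358,368,207,214)),('head',60,(326,346,180,205))):
    s=g[y0:y1,x0:x1].astype(float); w=np.clip((thr+30 if n=='head' else 140)-s,0,None)
    yy,xx=np.mgrid[y0:y1,x0:x1];u=(w*xx).sum()/w.sum();v=(w*yy).sum()/w.sum();print(n,u,v,pl(u,v,10 if n=='marker' else 85)); 
    if n=='marker':print(s.astype(int))
# rectified plate map at z=10
X,Y=np.meshgrid(np.arange(-40,90,.2),np.arange(50,-50,-.2))
W=ctr+X[...,None]*ax+Y[...,None]*ay
p=pix(np.c_[W.reshape(-1,2),np.full(X.size,10.)]).astype(np.float32).reshape(*X.shape,2)
r=cv2.remap(c,p[...,0],p[...,1],cv2.INTER_CUBIC);cv2.imwrite('pics/rect.png',r)
```

```text
head ctr z85 (-18.8, -3.8) stud tip z60 (31.4, -0.7) seat z34 (33.8, -1.1) pointer z~12 (-15.3, -22.5) marker (51.8, -39.6) (51.0, -40.0)
marker 363.05544147843943 211.5482546201232 (50.5, -41.8)
[[169 203 154 200 161 192 163 197 170 193]
 [177 203 150 171 166 179 166 182 196 201]
 [203 210 161 158 144 141 134 165 212 215]
 [216 211 168 183 111  95 103 147 210 216]
 [215 208 174 197 106  89  99 141 209 213]
 [194 192 177 184 109  92 121 149 193 190]
 [151 149 145 135  97  89 109 128 144 136]]
head 335.1080144621874 193.9154865923471 (-20.2, -5.3)
```

View pics/rect.png

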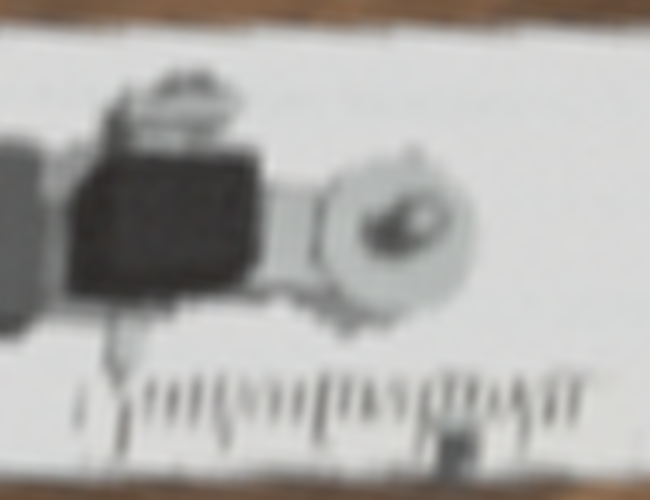

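Run:
```python
from h import *
from scipy.spatial.transform import Rotation as R
im=load('top0')
Z=lambda x,y:(155+(x+.5)/6-.5,155+(y+.5)/6-.5)
# outer rim corners z=30 in zoom pixels
cn=[(75,52),(465,68),(443,515),(42,497)]
W=np.array([onz(im,*Z(*p),30)[:2] for p in cn]);print(W.round(1),[np.linalg.norm(W[i]-W[i-1]).round(1) for i in range(4)],W.mean(0))
c=W.mean(0);ro=np.array([473.7,423.]);
e1=(W[1]-W[0]);e1/=np.linalg.norm(e1);e2=(W[3]-W[0]);e2/=np.linalg.norm(e2)
print(e1,e2,'roller in tray',(ro-c)@e1,(ro-c)@e2)
print(R.from_rotvec(telemetry.get_obs()['orientation']).as_matrix().round(3))
# scene cam check of roller: project
s=load('scene0')
def pj(P):return cv2.projectPoints(np.array([P],float),np.array(s['rvec']),np.array(s['tvec']),s['camera_matrix'],np.array([float(s['k1']),0,0,0,0]))[0].ravel()
print(pj([473.7,423,46]),pj([473.7,423,4]),pj([532.9,32.1,60]))
cv2.imwrite('pics/scene_z.png',cv2.resize(s['color'][190:280,150:290],None,fx=5.6,fy=5.6,interpolation=cv2.INTER_CUBIC))
```

```text
[[600.6 461.4]
 [594.5 312.2]
 [424.9 318.3]
 [431.  468.6]] [np.float64(169.8), np.float64(149.4), np.float64(169.8), np.float64(150.4)] [512.74520567 390.11944154]
[-0.04063385 -0.9991741 ] [-0.9991028   0.04235088] roller in tray -31.26684547680672 40.4026948613732
[[-0.949  0.315 -0.   ]
 [ 0.315  0.949 -0.001]
 [-0.    -0.001 -1.   ]]
[226.95921633 240.06125347] [227.83886181 256.38919593] [281.75219112 163.39848908]
```

View pics/scene_z.png

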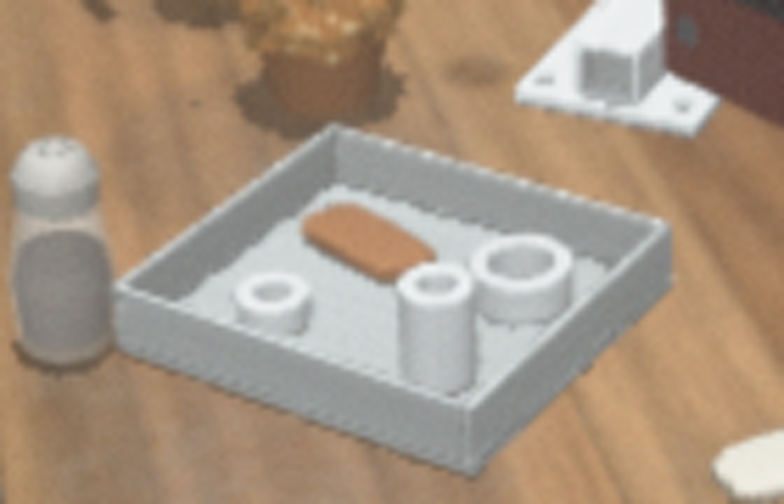

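The scene view confirms the upright tall roller, with its top rim at about (228,241); the top-view estimate predicted (227,240). Roller (474,423), tray 150x170 and plate 290x90 all match the given sizes. Now moving above the roller.

{"api": "send_rows", "payload": {"rows": [[-0.045, -0.0106, 0, 0, 0.1], [-0.045, -0.0106, 0, 0, 0.1], [-0.045, -0.0106, 0, 0, 0.1], [-0.045, -0.0106, 0, 0, 0.1], [-0.045, -0.0106, 0, 0, 0.1]]}}

```text
t: 0.6
ee_pos: [395.1, 470.6, 302.4]
orientation: [-0.501, -3.101, 0.001]
ft_force: [0.3, -0.2, -0.9]
width: 51.2
```

{"api": "send_rows", "payload": {"rows": [[-0.045, -0.0106, 0, 0, 0.1], [-0.045, -0.0106, 0, 0, 0.1], [0, 0, 0, 0.14, 0.1], [0, 0, 0, 0.14, 0.1], [0, 0, 0, 0.14, 0.1]]}}

```text
t: 1.1
ee_pos: [473.0, 422.6, 302.1]
orientation: [-1.147, -2.924, 0.001]
ft_force: [0.7, 0.2, -0.8]
width: 48.2
```

{"api": "send_rows", "payload": {"rows": [[0, 0, 0.03, 0.044, 0.1], [0, 0, 0.04, 0, 0.1], [0, 0, 0.04, 0, 0.1], [0, 0, 0, 0, 0.1], [0, 0, 0, 0, 0.1]]}}

```text
t: 1.6
ee_pos: [472.4, 423.2, 192.5]
orientation: [-1.201, -2.902, 0.003]
ft_force: [0.5, -0.3, 0.4]
width: 48.3
```

```bash
cat > st.py <<'E'
from h import *
from scipy.spatial.transform import Rotation as R
import sys
def st(tx,ty,tz,head):
    o=telemetry.get_obs();M=R.from_rotvec(o['orientation']).as_matrix();p=o['ee_pos']
    d=M.T@(np.array([tx,ty,tz])-p);hd=np.degrees(np.arctan2(M[1,1],M[0,1]))
    print('t',o['t'],'pos',p.round(1),'width',round(o['width'],1),'head',hd.round(2),'F',o['ft_force'].round(1),'q',o['qpos'].round(2))
    print('tool shift mm',d.round(1),'turn rad',np.radians(hd-head).round(3))
if __name__=='__main__': st(*map(float,sys.argv[1:5]))
E
python3 st.py 473.7 423 97 45
python3 - <<'E'
from h import *
grab('scene','s1');grab('top','t1')
E
```

```text
t 1.6 pos [472.4 423.2 192.5] width 48.3 head 45.03 F [ 0.5 -0.3  0.4] q [ 0.71  0.57  1.67  0.    0.9  -0.07]
tool shift mm [-1.1  0.9 95.5] turn rad 0.001
```

View pics/s1.png

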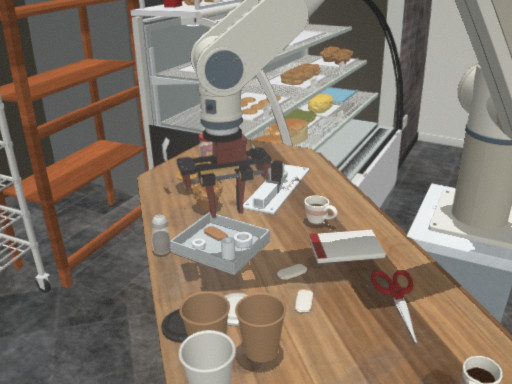

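The scene view shows the fingers straddling column 227 directly above the roller. Descending.

{"api": "send_rows", "payload": {"rows": [[-0.001, 0.001, 0.03, 0, 0.1], [0, 0, 0.03, 0, 0.1], [0, 0, 0.025, 0, 0.1], [0, 0, 0.01, 0, 0.1], [0, 0, 0, 0, 0.1]]}}

```text
t: 2.2
ee_pos: [474.2, 423.6, 98.1]
orientation: [1.201, 2.903, 0.0]
ft_force: [1.0, 0.7, 0.7]
width: 48.3
```

```bash
python3 st.py 473.7 423 97 45
python3 - <<'E'
from h import *
im=grab('scene','s2');cv2.imwrite('pics/s2z.png',cv2.resize(im['color'][150:280,150:290],None,fx=4.5,fy=4.5,interpolation=cv2.INTER_CUBIC))
E
```

```text
t 2.2 pos [474.2 423.6  98.1] width 48.3 head 45.04 F [1.  0.7 0.7] q [ 0.71  0.71  1.69 -0.    0.74 -0.08]
tool shift mm [-0.  -0.8  1.1] turn rad 0.001
```

View pics/s2z.png

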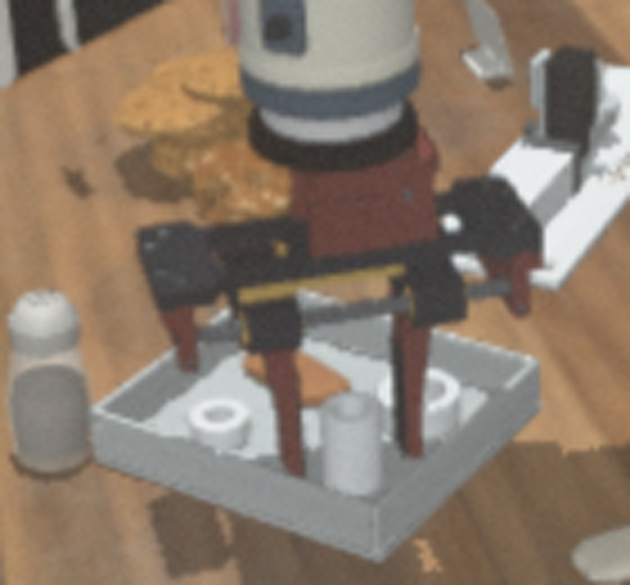

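The fingers sit on both sides of the roller (zoom tips at (293,470) and (412,455), roller at (350,440)). Closing.

{"api": "send_rows", "payload": {"rows": [[0, 0, 0, 0, -1], [0, 0, 0, 0, -1], [0, 0, 0, 0, -1], [0, 0, 0, 0, -1], [0, 0, 0, 0, -1]]}}

```text
t: 2.75
ee_pos: [474.5, 423.8, 99.0]
orientation: [1.201, 2.902, 0.003]
ft_force: [-1.3, -0.7, 6.6]
width: 29.6
```

{"api": "send_rows", "payload": {"rows": [[0, 0, -0.01, 0, -1], [0, 0, -0.03, 0, -1], [0, 0, -0.04, 0, -1], [0, 0, -0.04, 0, -1], [0, 0, 0, 0, -1]]}}

```text
t: 3.25
ee_pos: [476.2, 425.3, 224.1]
orientation: [1.2, 2.899, 0.014]
ft_force: [0.6, 0.1, -1.2]
width: 29.3
```

```bash
python3 st.py 532.9 32.1 218 5.3
python3 - <<'E'
from h import *
im=grab('scene','s3');cv2.imwrite('pics/s3z.png',cv2.resize(im['color'][110:280,150:290],None,fx=3.5,fy=3.5,interpolation=cv2.INTER_CUBIC))
E
```

```text
t 3.25 pos [476.2 425.3 224.1] width 29.3 head 45.04 F [ 0.6  0.1 -1.2] q [ 0.71  0.53  1.66  0.    0.94 -0.08]
tool shift mm [-318.  -238.2    4. ] turn rad 0.694
```

View pics/s3z.png

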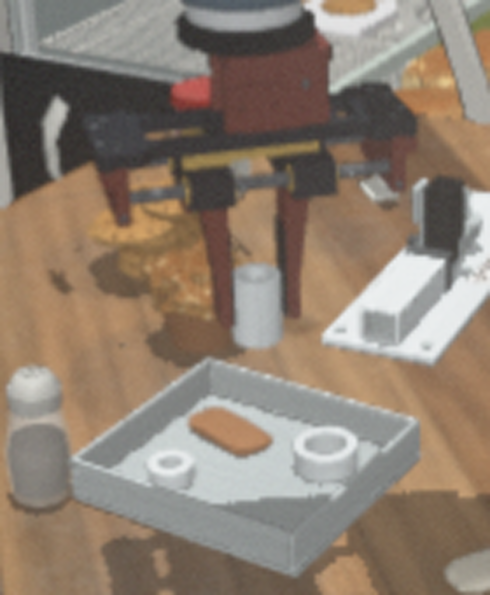

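Grip holds at 29.3 mm width, and the roller hangs upright between the fingers at zoom (258,305). Carrying it over to the stud.

{"api": "send_rows", "payload": {"rows": [[-0.02, -0.015, 0, 0, -1], [-0.035, -0.026, 0, 0, -1], [-0.035, -0.026, 0, 0, -1], [-0.035, -0.026, 0, 0, -1], [-0.035, -0.026, 0, 0, -1]]}}

```text
t: 3.8
ee_pos: [502.2, 224.2, 216.4]
orientation: [-1.2, -2.901, 0.003]
ft_force: [-0.2, -0.2, -0.5]
width: 29.6
```

{"api": "send_rows", "payload": {"rows": [[-0.035, -0.026, 0, 0, -1], [-0.035, -0.026, 0, 0, -1], [-0.035, -0.026, 0, 0, -1], [-0.035, -0.026, 0, 0, -1], [-0.018, -0.015, 0, 0, -1]]}}

```text
t: 4.3
ee_pos: [530.1, 27.4, 216.5]
orientation: [-1.203, -2.9, 0.002]
ft_force: [0.1, 0.5, -1.0]
width: 29.6
```

{"api": "send_rows", "payload": {"rows": [[0, 0, 0, 0.139, -1], [0, 0, 0, 0.139, -1], [0, 0, 0, 0.139, -1], [0, 0, 0, 0.139, -1], [0, 0, 0, 0.138, -1]]}}

```text
t: 4.8
ee_pos: [529.8, 30.1, 216.4]
orientation: [-2.122, -2.314, 0.003]
ft_force: [-0.4, 0.4, -0.4]
width: 29.6
```

{"api": "send_rows", "payload": {"rows": [[0, 0, 0, 0, -1], [0, 0, 0, 0, -1]]}}

```text
t: 5.0
ee_pos: [530.2, 30.2, 216.9]
orientation: [-2.112, -2.324, 0.002]
ft_force: [-0.3, 0.0, -0.0]
width: 29.6
```

```bash
python3 st.py 532.6 32.5 164 5.3
python3 - <<'E'
from h import *
im=grab('scene','s4');cv2.imwrite('pics/s4z.png',cv2.resize(im['color'][80:230,210:340],None,fx=4,fy=4,interpolation=cv2.INTER_CUBIC))
im=grab('top','t4');cv2.imwrite('pics/t4z.png',cv2.resize(im['color'][120:250,270:420],None,fx=4,fy=4,interpolation=cv2.INTER_CUBIC))
E
```

```text
t 5.0 pos [530.2  30.2 216.9] width 29.6 head 5.48 F [-0.3  0.  -0. ] q [ 0.03  0.41  1.9   0.    0.84 -0.06]
tool shift mm [ 2.   2.7 52.9] turn rad 0.003
```

View pics/s4z.png

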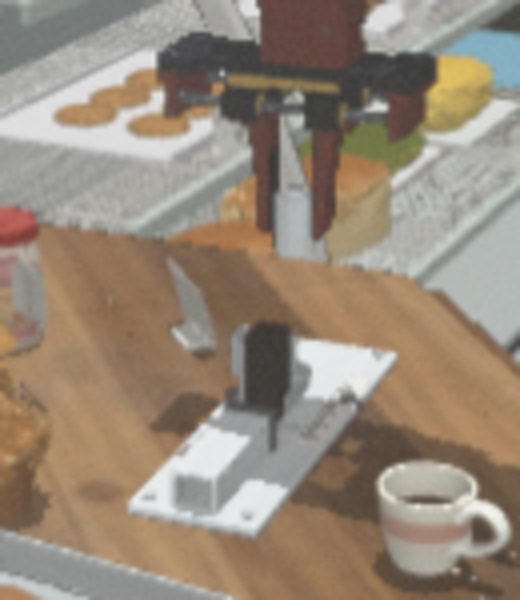

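View pics/t4z.png

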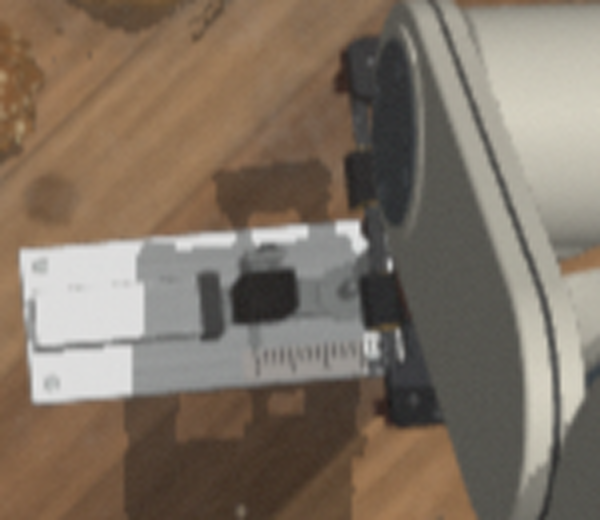

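The scene view shows the roller held upright at zoom (300,222) beyond the head. The head hides the stud in that view. Lowering to just above the stud tip.

{"api": "send_rows", "payload": {"rows": [[0.002, 0.0027, 0.02, 0.003, -1], [0, 0, 0.02, 0, -1], [0, 0, 0.01, 0, -1], [0, 0, 0, 0, -1], [0, 0, 0, 0, -1]]}}

```text
t: 5.6
ee_pos: [533.4, 32.5, 167.8]
orientation: [-2.12, -2.319, 0.0]
ft_force: [-0.8, 0.5, -0.8]
width: 29.5
```

```bash
python3 st.py 532.6 32.5 129 5.3
python3 - <<'E'
from h import *
im=grab('scene','s5');cv2.imwrite('pics/s5z.png',cv2.resize(im['color'][100:200,240:340],None,fx=6,fy=6,interpolation=cv2.INTER_CUBIC))
s=im
o=telemetry.get_obs()['ee_pos']
def pj(P):return cv2.projectPoints(np.array([P],float),np.array(s['rvec']),np.array(s['tvec']),s['camera_matrix'],np.array([float(s['k1']),0,0,0,0]))[0].ravel()
for P in([o[0],o[1],o[2]-53],[o[0],o[1],o[2]-95]):
  p=pj(P);print(p,(p-[240,100]+.5)*6-.5)
im=grab('top','t5');cv2.imwrite('pics/t5z.png',cv2.resize(im['color'][120:250,270:420],None,fx=4,fy=4,interpolation=cv2.INTER_CUBIC))
E
```

```text
t 5.6 pos [533.4  32.5 167.8] width 29.5 head 5.13 F [-0.8  0.5 -0.8] q [ 0.04  0.49  1.91 -0.    0.74 -0.05]
tool shift mm [ 0.1 -0.8 38.8] turn rad -0.003
[281.56240314 144.92907776] [251.87441884 272.07446657]
[281.46939325 159.02540073] [251.3163595  356.65240439]
```

View pics/s5z.png

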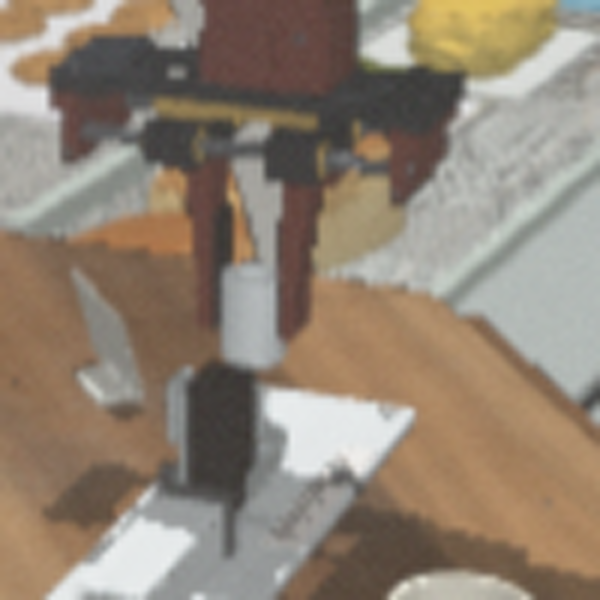

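View pics/t5z.png

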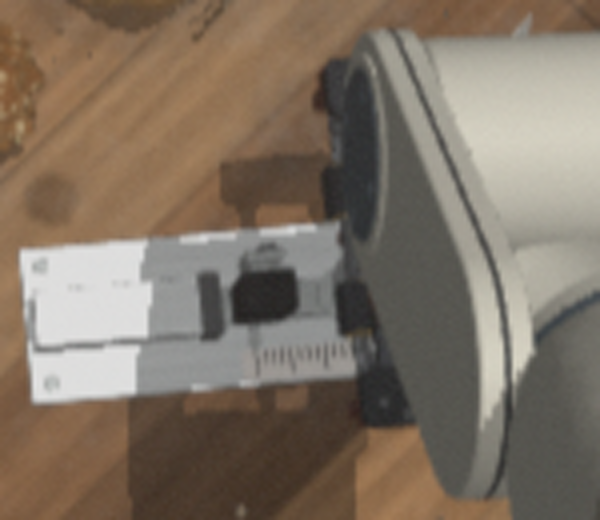

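The roller appears at zoom (251,272) to (252,360), matching the projection, so the kinematics and camera agree. Lowering in small steps while watching force.

{"api": "send_rows", "payload": {"rows": [[0, -0.0005, 0.01, 0, -1], [0, 0, 0.006, 0, -1], [0, 0, 0.004, 0, -1], [0, 0, 0, 0, -1]]}}

```text
t: 6.1
ee_pos: [532.4, 32.4, 146.9]
orientation: [-2.12, -2.317, 0.002]
ft_force: [-0.4, -0.9, -0.6]
width: 29.6
```

{"api": "send_rows", "payload": {"rows": [[0, 0, 0.005, 0, -1], [0, 0, 0.005, 0, -1], [0, 0, 0, 0, -1]]}}

```text
t: 6.4
ee_pos: [532.4, 32.4, 137.0]
orientation: [-2.12, -2.317, 0.001]
ft_force: [0.5, -0.2, 0.2]
width: 29.4
```

The roller's lower end is at about 42 mm, below the stud tip, with no contact force, so the stud has entered the bore. Continuing to the seat.

{"api": "send_rows", "payload": {"rows": [[0, 0, 0.004, 0, -1], [0, 0, 0.003, 0, -1], [0, 0, 0, 0, -1]]}}

```text
t: 6.7
ee_pos: [532.6, 32.4, 130.2]
orientation: [-2.12, -2.318, 0.001]
ft_force: [-0.3, -0.2, -1.6]
width: 29.6
```

```bash
python3 st.py 532.6 32.5 129 5.3
```

```text
t 6.7 pos [532.6  32.4 130.2] width 29.6 head 5.1 F [-0.3 -0.2 -1.6] q [ 0.04  0.56  1.92 -0.    0.66 -0.05]
tool shift mm [0.1 0.  1.2] turn rad -0.003
```

{"api": "send_rows", "payload": {"rows": [[0, 0, 0.001, 0, -1], [0, 0, 0, 0, -1]]}}

```text
t: 6.9
ee_pos: [532.8, 32.4, 129.6]
orientation: [2.12, 2.318, 0.0]
ft_force: [-0.3, 0.2, -0.8]
width: 29.5
```

{"api": "send_rows", "payload": {"rows": [[0, 0, 0, 0, -0.1], [0, 0, 0, 0, 0.0], [0, 0, 0, 0, 0.1], [0, 0, 0, 0, 0.1], [0, 0, 0, 0, 0.1]]}}

```text
t: 7.4
ee_pos: [532.9, 32.4, 129.7]
orientation: [2.12, 2.318, 0.0]
ft_force: [-0.1, -0.3, 0.2]
width: 48.3
```

{"api": "send_rows", "payload": {"rows": [[0, 0, -0.02, 0, 0.1], [0, 0, -0.03, 0, 0.1], [0, 0, -0.03, 0, 0.1], [0, 0, 0, 0, 0.1], [0, 0, 0, 0, 0.1]]}}

```text
t: 7.9
ee_pos: [533.0, 32.4, 210.2]
orientation: [2.12, 2.317, 0.002]
ft_force: [-0.5, -0.3, -0.9]
width: 48.6
```

```bash
python3 st.py 528.3 81.9 210 5.3
python3 - <<'E'
from h import *
im=grab('scene','s6');cv2.imwrite('pics/s6z.png',cv2.resize(im['color'][100:200,240:340],None,fx=6,fy=6,interpolation=cv2.INTER_CUBIC))
E
```

```text
t 7.9 pos [533.   32.4 210.2] width 48.6 head 5.1 F [-0.5 -0.3 -0.9] q [ 0.04  0.42  1.9  -0.    0.82 -0.05]
tool shift mm [49.7 -0.3  0.1] turn rad -0.004
```

View pics/s6z.png

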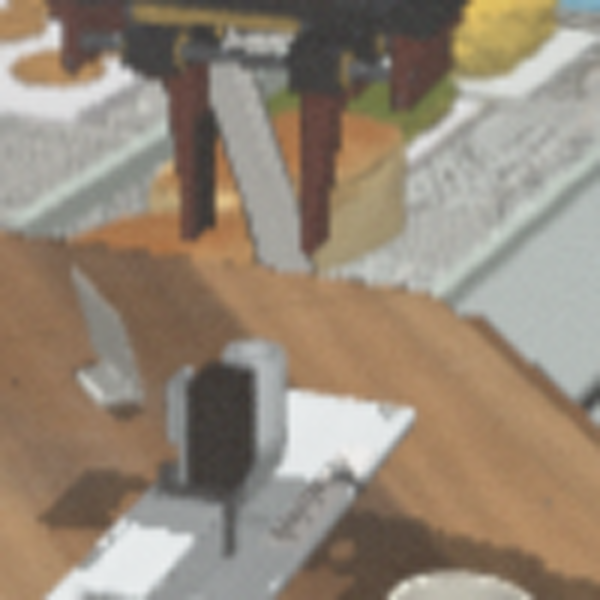

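The roller stands upright on the stud at zoom (256,400), released. Moving above the head, then checking from the top camera.

{"api": "send_rows", "payload": {"rows": [[0.015, 0, 0, -0.004, 0.5], [0.02, 0, 0, 0, 0.5], [0.0147, 0, 0, 0, 0.5], [0, 0, 0, 0, 0.5], [0, 0, 0, 0, 0.5]]}}

```text
t: 8.45
ee_pos: [527.9, 82.4, 209.2]
orientation: [-2.114, -2.324, 0.001]
ft_force: [0.1, -0.4, -0.2]
width: 65.9
```

```bash
python3 st.py 528.2 81.8 127.3 5.3
python3 - <<'E'
from h import *
im=grab('top','t7');cv2.imwrite('pics/t7z.png',cv2.resize(im['color'][120:250,270:420],None,fx=4,fy=4,interpolation=cv2.INTER_CUBIC))
im=grab('scene','s7');cv2.imwrite('pics/s7z.png',cv2.resize(im['color'][80:200,220:340],None,fx=5,fy=5,interpolation=cv2.INTER_CUBIC))
s=im
def pj(P):return cv2.projectPoints(np.array([P],float),np.array(s['rvec']),np.array(s['tvec']),s['camera_matrix'],np.array([float(s['k1']),0,0,0,0]))[0].ravel()
for P in([532.8,32.4,76],[532.8,32.4,34],[528.2,81.8,85]):
  p=pj(P);print(p,(p-[220,80]+.5)*5-.5)
E
```

```text
t 8.45 pos [527.9  82.4 209.2] width 65.9 head 5.42 F [ 0.1 -0.4 -0.2] q [ 0.13  0.42  1.89 -0.    0.82  0.04]
tool shift mm [-0.6  0.3 81.9] turn rad 0.002
[281.77553204 158.16034176] [310.87766021 392.80170878]
[281.67568408 171.91425515] [310.37842039 461.57127573]
[275.35687028 161.77921707] [278.78435142 410.89608536]
```

View pics/t7z.png

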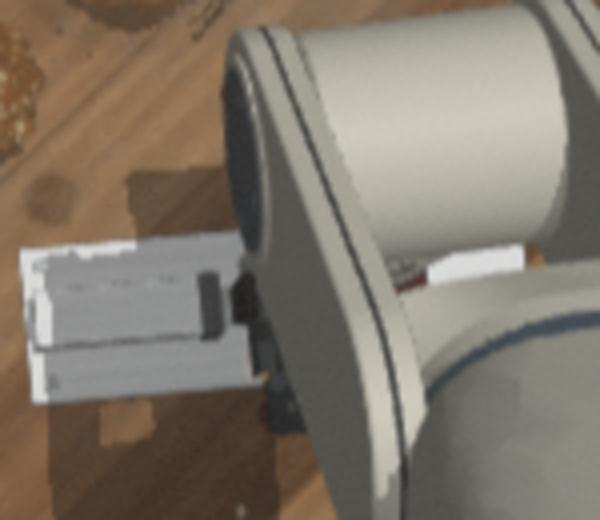

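View pics/s7z.png

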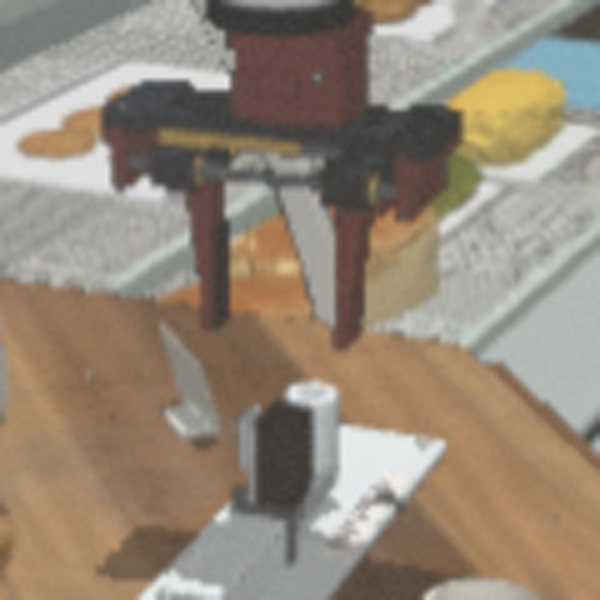

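The roller's top rim is at zoom (312,391), against a prediction of (311,393) for fully seated. The head lies under the fingers. Descending over the head.

{"api": "send_rows", "payload": {"rows": [[-0.0006, 0, 0.03, 0.002, 0.5], [0, 0, 0.025, 0, 0.5], [0, 0, 0.015, 0, 0.5], [0, 0, 0.011, 0, 0.5], [0, 0, 0, 0, 0.5]]}}

```text
t: 9.05
ee_pos: [527.7, 80.8, 127.5]
orientation: [-2.118, -2.318, 0.003]
ft_force: [-0.1, -0.8, 0.4]
width: 65.7
```

```bash
python3 st.py 528.2 81.8 127.3 5.3
python3 - <<'E'
from h import *
im=grab('scene','s8');cv2.imwrite('pics/s8z.png',cv2.resize(im['color'][80:200,220:340],None,fx=5,fy=5,interpolation=cv2.INTER_CUBIC))
E
```

```text
t 9.05 pos [527.7  80.8 127.5] width 65.7 head 5.17 F [-0.1 -0.8  0.4] q [ 0.13  0.56  1.92 -0.    0.66  0.04]
tool shift mm [1.  0.6 0.2] turn rad -0.002
```

View pics/s8z.png

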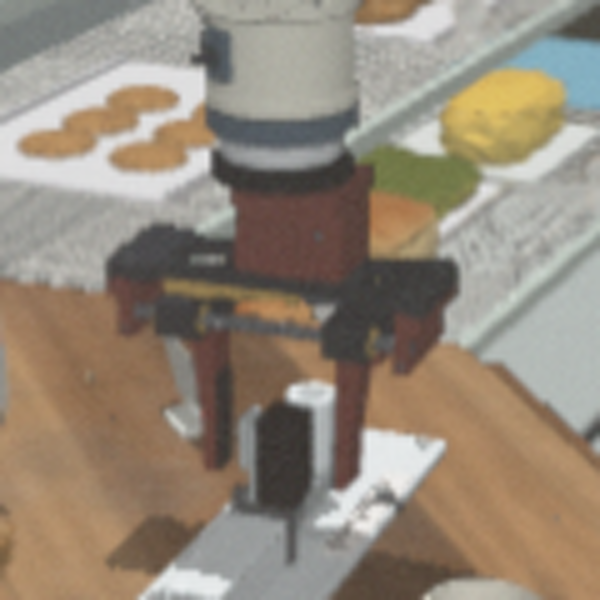

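The fingers straddle the head, which spans zoom columns 240–312 (fingers at 228 and 338). Closing.

{"api": "send_rows", "payload": {"rows": [[0.0005, 0.0003, 0, 0, -1], [0, 0, 0, 0, -1], [0, 0, 0, 0, -1], [0, 0, 0, 0, -1], [0, 0, 0, 0, -1]]}}

```text
t: 9.6
ee_pos: [528.8, 81.9, 129.2]
orientation: [2.118, 2.32, 0.0]
ft_force: [-8.8, -0.1, 13.0]
width: 29.7
```

{"api": "send_rows", "payload": {"rows": [[0, 0, 0, 0, -1], [0, 0, 0, 0, -1], [0, 0, 0, 0, -1]]}}

```text
t: 9.9
ee_pos: [527.6, 81.9, 129.2]
orientation: [-2.117, -2.32, 0.002]
ft_force: [-6.1, -0.4, 8.7]
width: 27.2
```

```bash
python3 st.py 528.2 81.8 127.3 5.3
```

```text
t 9.9 pos [527.6  81.9 129.2] width 27.2 head 5.23 F [-6.1 -0.4  8.7] q [0.13 0.56 1.92 0.   0.66 0.04]
tool shift mm [-0.1  0.6  1.9] turn rad -0.001
```

The width of 27–28 mm means the button is fully in. Drawing the arm out, about 66.5 mm along tool -x.

{"api": "send_rows", "payload": {"rows": [[-0.003, -0.0003, 0, 0, -1], [-0.006, 0, 0, 0, -1], [-0.008, 0, 0, 0, -1], [-0.008, 0, 0, 0, -1], [-0.008, 0, 0, 0, -1]]}}

```text
t: 10.4
ee_pos: [530.5, 49.0, 129.2]
orientation: [-2.117, -2.32, 0.001]
ft_force: [-4.4, 3.1, 7.7]
width: 26.8
```

```bash
python3 st.py 534.3 15.6 129 5.3
```

```text
t 10.4 pos [530.5  49.  129.2] width 26.8 head 5.22 F [-4.4  3.1  7.7] q [ 0.07  0.56  1.93  0.    0.66 -0.02]
tool shift mm [-33.7   0.7   0.2] turn rad -0.001
```

{"api": "send_rows", "payload": {"rows": [[-0.008, 0, 0, 0, -1], [-0.008, 0, 0, 0, -1], [-0.008, 0, 0, 0, -1], [-0.006, 0, 0, 0, -1], [-0.0035, 0, 0, 0, -1]]}}

```text
t: 10.9
ee_pos: [533.5, 15.6, 129.2]
orientation: [-2.118, -2.319, 0.001]
ft_force: [-5.2, 2.5, 8.4]
width: 26.7
```

{"api": "send_rows", "payload": {"rows": [[0, 0, 0, 0, -1], [0, 0, 0, 0, -1]]}}

```text
t: 11.1
ee_pos: [533.5, 15.8, 129.2]
orientation: [-2.118, -2.319, 0.001]
ft_force: [-5.6, 3.0, 9.0]
width: 26.6
```

```bash
python3 st.py 534.3 15.6 129 5.3
python3 - <<'E'
from h import *
im=grab('scene','s9');cv2.imwrite('pics/s9z.png',cv2.resize(im['color'][100:200,230:330],None,fx=6,fy=6,interpolation=cv2.INTER_CUBIC))
im=grab('top','t9');cv2.imwrite('pics/t9z.png',cv2.resize(im['color'][120:250,270:420],None,fx=4,fy=4,interpolation=cv2.INTER_CUBIC))
E
```

```text
t 11.1 pos [533.5  15.8 129.2] width 26.6 head 5.2 F [-5.6  3.   9. ] q [ 0.01  0.56  1.92  0.    0.66 -0.08]
tool shift mm [-0.2  0.8  0.2] turn rad -0.002
```

View pics/s9z.png

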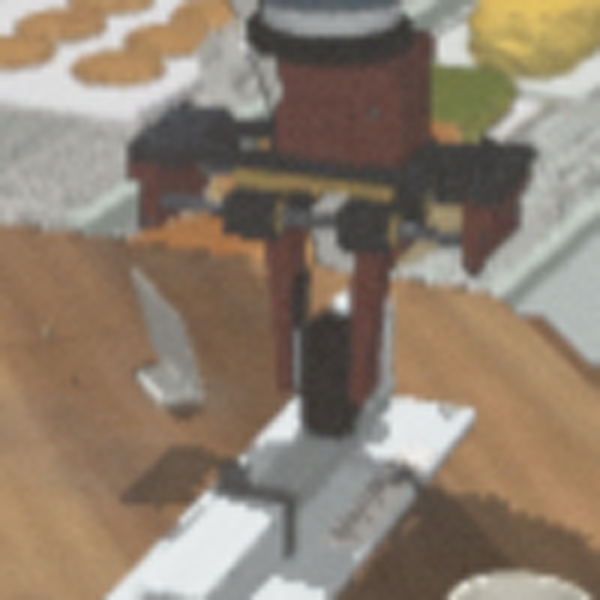

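View pics/t9z.png

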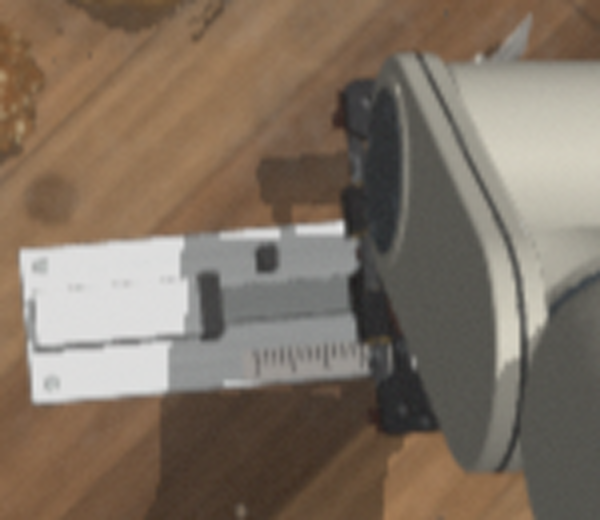

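Run:
```python
from h import *
ctr=np.array([529.55,66.85]);ax=np.array([.0923,-.9957]);ay=np.array([.9957,.0923])
X,Y=np.meshgrid(np.arange(-40,110,.2),np.arange(0,-55,-.2))
W=ctr+X[...,None]*ax+Y[...,None]*ay
o=[]
for tag in('t7' ,'s7','s9','t9'):
    im=load(tag)
    p=cv2.projectPoints(np.c_[W.reshape(-1,2),np.full(X.size,10.)],np.array(im['rvec']),np.array(im['tvec']),im['camera_matrix'],np.array([float(im['k1']),0,0,0,0]))[0].astype(np.float32).reshape(*X.shape,2)
    o.append(cv2.remap(im['color'],p[...,0],p[...,1],cv2.INTER_CUBIC))
cv2.imwrite('pics/r9.png',cv2.resize(np.vstack(o[1:3]),None,fx=1,fy=1))
cv2.imwrite('pics/r9t.png',o[3])
im=load('s9');cv2.imwrite('pics/s9zz.png',cv2.resize(im['color'][160:200,270:320],None,fx=14,fy=14,interpolation=cv2.INTER_CUBIC))
```

```text
(no output)
```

View pics/r9.png

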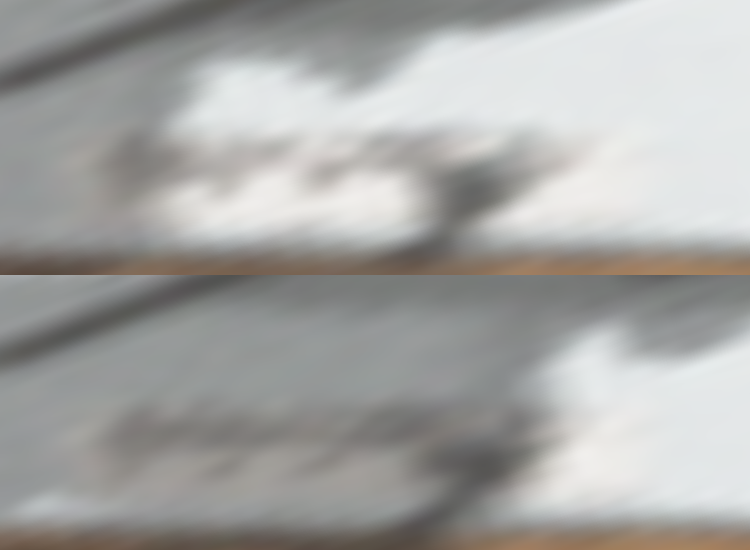

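View pics/r9t.png

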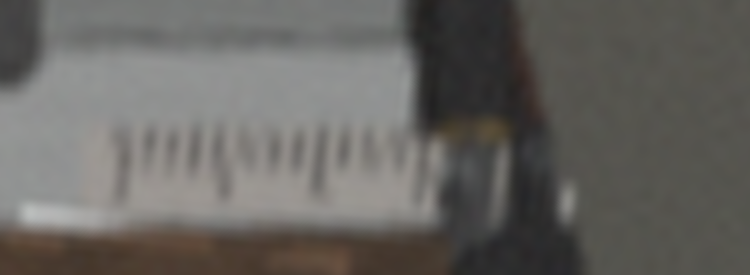

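View pics/s9zz.png

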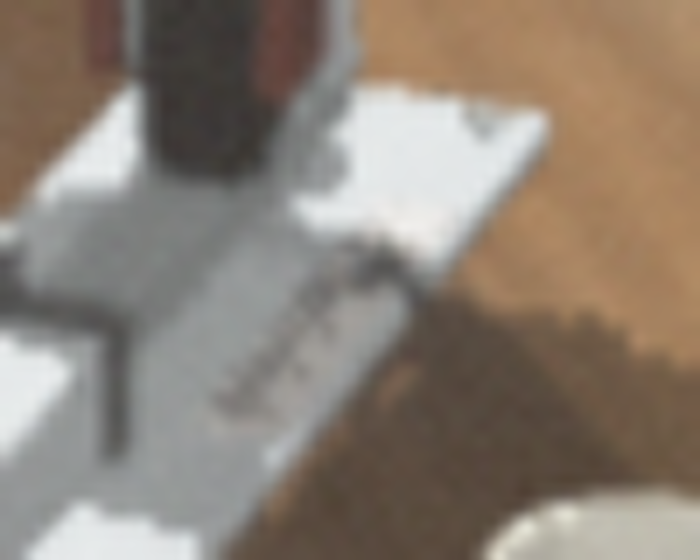

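Run:
```python
from h import *
ctr=np.array([529.55,66.85]);ax=np.array([.0923,-.9957]);ay=np.array([.9957,.0923])
im=load('top0');g=cv2.cvtColor(im['color'],cv2.COLOR_BGR2GRAY)
print(g[200:212,328:340]); 
def prof(z,y0,y1,x0,x1):
    X,Y=np.meshgrid(np.arange(x0,x1,.5),np.arange(y0,y1,.5))
    W=ctr+X[...,None]*ax+Y[...,None]*ay
    p=cv2.projectPoints(np.c_[W.reshape(-1,2),np.full(X.size,float(z))],np.array(im['rvec']),np.array(im['tvec']),im['camera_matrix'],np.zeros(5))[0].astype(np.float32).reshape(*X.shape,2)
    return X[0],cv2.remap(g,p[...,0],p[...,1],1).mean(0)
for n,a in dict(marker=(12,-43,-38,40,62),ticks=(8,-35,-33,-22,72),long=(8,-37.5,-36,-22,72),pointer=(12,-27,-20,-26,-5),ptip=(12,-29,-26,-26,-5)).items():
    x,v=prof(*a);w=np.clip(np.percentile(v,75)-10-v,0,None)
    loc=[(x[i],int(v[i])) for i in range(1,len(x)-1) if v[i]<v[i-1] and v[i]<=v[i+1]]
    print(n,'centroid',(w*x).sum()/w.sum(),loc)
s=load('s9')
def pj(x,y,z):
    W=ctr+x*ax+y*ay
    p=cv2.projectPoints(np.array([[*W,z]],float),np.array(s['rvec']),np.array(s['tvec']),s['camera_matrix'],np.array([float(s['k1']),0,0,0,0]))[0].ravel()
    return ((p-[270,160]+.5)*14-.5).round()
for z in(10,12,14):print(z,[pj(51,y,z) for y in(-20,-28,-32,-45)])
```

```text
[[ 76  59  60  59  60  60  64  78  75  89 133 141]
 [115 112 113 109  96 102 107 121 126 135 190 197]
 [145 146 145 142 123 151 155 157 183 190 212 215]
 [189 187 188 182 150 177 182 189 213 214 215 215]
 [215 214 214 208 160 179 187 201 214 215 215 215]
 [215 215 215 209 153 177 186 201 213 215 214 215]
 [215 216 215 210 155 155 180 206 213 216 214 214]
 [215 215 214 213 186 147 187 211 189 210 188 205]
 [215 215 202 214 209 172 196 208 160 202 150 200]
 [217 214 191 214 215 198 177 206 172 203 149 201]
 [215 211 181 214 215 207 151 204 185 208 172 205]
 [216 211 178 213 216 208 146 209 203 213 200 212]]
marker centroid 50.22552620426613 [(np.float64(43.0), 175), (np.float64(50.0), 92)]
ticks centroid 37.0504 [(np.float64(-15.0), 149), (np.float64(-10.5), 199), (np.float64(-6.0), 191), (np.float64(-1.5), 187), (np.float64(5.5), 177), (np.float64(10.0), 204), (np.float64(15.0), 196), (np.float64(19.5), 191), (np.float64(24.0), 144), (np.float64(28.5), 199), (np.float64(33.5), 191), (np.float64(40.0), 199), (np.float64(45.0), 157), (np.float64(49.0), 155), (np.float64(53.5), 157), (np
[... 273 characters left out ...]
 214), (np.float64(38.0), 215), (np.float64(44.5), 168), (np.float64(51.0), 113), (np.float64(65.0), 172), (np.float64(69.0), 211), (np.float64(70.0), 211)]
pointer centroid -17.052414825907903 [(np.float64(-24.0), 212), (np.float64(-22.5), 212), (np.float64(-17.0), 158), (np.float64(-10.5), 202)]
ptip centroid -11.292690611216132 [(np.float64(-24.0), 199), (np.float64(-17.0), 175), (np.float64(-10.5), 171), (np.float64(-6.0), 168)]
10 [array([289., 264.]), array([327., 270.]), array([345., 273.]), array([406., 283.])]
12 [array([290., 255.]), array([327., 261.]), array([345., 264.]), array([406., 274.])]
14 [array([290., 246.]), array([327., 252.]), array([346., 255.]), array([406., 265.])]
```

Run:
```python
from h import *
ctr=np.array([529.55,66.85]);ax=np.array([.0923,-.9957]);ay=np.array([.9957,.0923])
def pj(s,x,y,z):
    W=ctr+x*ax+y*ay
    return cv2.projectPoints(np.array([[*W,z]],float),np.array(s['rvec']),np.array(s['tvec']),s['camera_matrix'],np.array([float(s['k1']),0,0,0,0]))[0].ravel().round(1)
a=load('s7');b=load('s9')
for z in(30,34,38):
  print(z,pj(a,-30,0,z),[pj(b,-30+d,0,z) for d in(62,66,70)])
for t,s in(('s7',a),('s9',b)):
  g=cv2.cvtColor(s['color'],cv2.COLOR_BGR2GRAY)
  u=[273,275,277,279] if t=='s7' else [282,284,286,288]
  print(t,u);print(g[166:192,u].T)
```

```text
30 [273.4 182.5] [array([281.4, 173.6]), array([281.9, 173. ]), array([282.4, 172.5])]
34 [273.4 181.1] [array([281.4, 172.3]), array([281.9, 171.7]), array([282.4, 171.2])]
38 [273.4 179.8] [array([281.4, 171. ]), array([281.9, 170.4]), array([282.4, 169.9])]
s7 [273, 275, 277, 279]
[[ 60  61  60  60  60  65  62  62  60  61  62  62  61  59  69  77  91 123
  148 156 158 155 156 149 148 151]
 [ 64  59  60  61  63  62  64  61  59  60  60  61  62  62  61  73  79 102
  144 159 154 140 146 149 154 151]
 [ 64  63  64  61  65  61  64  61  62  60  64  63  62  61  61  69  79  86
  104 105 111 111 110 112 109 110]
 [ 60  58  60  64  61  61  61  60  62  65  61  59  60  60  68  82  95 103
  108 108 117 125 126 127 127 131]]
s9 [282, 284, 286, 288]
[[ 58  55  59  60  57  63  87 116 123 127 128 125 124 123 123 125 131 144
  150 150 152 152 153 153 153 154]
 [ 58  57  57  59  59  62  74 111 125 126 127 122 124 130 133 144 151 150
  149 152 152 150 151 157 155 155]
 [ 57  59  60  61  63  56  67  98 119 121 123 130 141 150 151 150 152 152
  154 151 140 144 125 132 155 155]
 [ 70  62  60  60  66  69  91 115 122 129 131 141 148 150 154 153 151 148
  151 131 125 130 132 137 155 156]]
```

The fingers have moved 66.4 mm. The ticks place scale zero at plate x = -15 and the marker at about 50.5, so the arm needs about 65.5–66.5 mm. The y force of 3.0 N matches the spring at that travel, and the head edge moved about 9 px in the scene view, against 9.4 px predicted, so there's no gross slip. Handing in.

Run:
```python
from h import *
o=telemetry.get_obs();print(o['t'],o['ee_pos'].round(1),o['width'],o['ft_force'].round(1))
print(ctrl.close_job())
```

```text
11.2 [533.5  15.9 129.2] 26.834691232873407 [-4.9  2.7  8.6]
the job is handed in; nothing more can be done
None
```

I put the roller on the stud and let it go. Then I squeezed the grip head, drew the arm out to the marker, and handed the job in at 11.2 s with the head still held. `close_job` gives no verdict, so I don't know whether it passed.

- **Roller:** after release, its top rim was about 1–2 px (in a 5x zoom) from where a fully seated roller should be. The scene view then showed it upright. After the draw it was partly hidden behind the head, and I did not measure it again.
- **Lock button:** the opening was 26.8 mm, against 28 mm across head and cap when the button is fully in, so I take it as pressed.
- **Arm position:** the fingers moved 66.4 mm at the draw. The scale ticks and the marker clip called for about 65.5–66.5 mm. The y force of about 3 N matches the spring at that travel.
- **What I could not confirm:** the robot hid the pointer and the marker from the top camera at the end. The scene camera is too coarse there (about 0.13 px per mm), so it only rules out a large slip. The pointer's final position rests on the finger travel and the first top picture. In that picture the pointer read 1–2 mm behind the zero mark, which I put down to its shaded side.
- **Remaining side force:** the head pushed on the fingers with about 5 N sideways and 9 N upward while held. I left that as it was.
- **Other items:** the gripper kept clear of the muffin, cup and shaker on every move, but I did not measure their positions again at the end.

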